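# Rock the angle gauge on the seat stud

### The arm

A 6-joint arm with a two-finger parallel gripper is mounted at the origin on the work surface. World frame = base frame: x ahead of the robot, y to its left, z up, the work surface at z = 0. Lengths are in m, angles in rad, forces in N, time in s.
With the tool pointing down it reaches from about 0.375 to 0.9 m from the base axis. Payload 3.1 kg.
Tool frame: the origin (TCP) lies on the centre line of the jaws, within the pads' length; the fingertips stand 19 mm ahead of it and the grasp point (between the pads) is the TCP; z points along the fingers, y is the direction in which the jaws open and shut (so a half turn about z gives the same grasp; the last joint's range is limited). The gripper opens to 85 mm and grips with 20 to 120 N. Pads are 22 mm wide; open, the fingers measure 114 mm over their backs; the gripper's body (76 mm by 85 mm) begins 54 mm behind the grasp point. The pads swing forward as they close: fully open they stand 13 mm farther back than shut.
Start: joints at [0.979, 0.527, 1.433, -0, 1.181, -0.178], TCP at [0.251, 0.572, 0.25] pointing down, gripper open.
Joint ranges: [-3.08, 3.08], [-0.75, 2.2], [0.22, 2.44], [-1.43, 4.57], [0, 2.65], [-2.85, 2.85]. Speed limits (rad/s): [2.79, 2.79, 3.14, 3.14, 3.14, 3.14].

### API

Orientations are given as a unit quaternion [x, y, z, w].
In Python, from station import manip, imaging, workorder gives the robot as it stands.
- The arm moves only by the shell command python3 -m creep 'ROWS' [FORCE]. ROWS is a JSON object of lists of equal length, an entry for each row: "claw": the finger opening in cm, from 0 to 8.54; "dp": the shift along the tool's x, y, z in cm, a list of three; "roll": the turn about the tool's z in rad. In form: {"claw": [claw, ...], "dp": [[dx, dy, dz], ...], "roll": [roll, ...]}. A call has 1 to 12 rows; each row is the pose to reach, as a shift and turn from the pose commanded when the call began, along the tool's axes at that moment; what a row does not reach only later rows make up. A row lasts 1/10 s, in which the tool goes at most 50 mm and 8.59 degrees, less where a joint would pass 70% of its speed; a pose out of reach is approached as far as the arm can. A call with a gripper value outside its range is refused whole. The fingers move at their own pace and stop on an object; FORCE is the grip in N (left out, the last holds). Time passes only in rows, so rows that repeat a pose let the fingers close. It gives the time, the measured TCP pose, the force and the opening at its end, in the units of the state.
- manip.sense(): the state, without advancing time (a new reading comes with each control period).
- imaging.snapshot(name): name is "scene" or "top"; returns a dict with "image" (384x512x3 uint8, red, green, blue), "z_map" (384x512 float32, m along the optical axis (not along the pixel's ray), 0 where there is no reading), "vfov" (degrees; the focal length in pixels is half the picture's height over the tangent of half this angle, whatever the lens; pixels are square), "cx", "cy" (the principal point, pixels), "dist" ([k1, k2, p1, p2, k3] as OpenCV has them; the pictures are not rectified), "R" (3x3) and "t" (3): a world point X has camera coordinates R X + t. Camera axes: x right, y down, z forward; pixel columns grow to the right and rows downward; lengths in m; the calibration is good to about 2 mm. A picture is of the moment at which its call begins.
- workorder.sign_off(): hands the job in, once; it reports no verdict.
The state is a dict: "t": time; "q": joint angles; "qd": joint speeds; "tau": joint torques, N m; "tcp_pos": TCP position; "tool_rot": TCP orientation; "force": force on the tool from outside, world axes, zero at the start; "ft_torque": the same for the moment, N m; "finger_gap": opening from 0.0 (shut) to 1.0 (fully open).
Only numpy, scipy, OpenCV 4.12 (cv2) and the standard library are available. Lean on these libraries where they do the work, as an engineer would, in place of code of your own. Each camera call takes 0.05 s, during which the arm holds its last target.

### The job

Swing both flaps of the small carton fully open and lift the angle gauge out by its black head. Stand the foot of the gauge upright on the worn round stud of the upturned seat pad, then, keeping it on the stud with a light push, rock it until its swinging pointer settles on the red mark of the dial. Finish while still holding it there, pointer on the mark and foot on the stud, and do not disturb the other things on the bench.

Things in the scene. Friction and masses are not known exactly. Their poses are not given: they have to be found in the camera images.
- carton: open-topped cardboard carton fixed to the bench, 158 (its x) x 178 (its y) mm outside, 152 mm high, walls and floor 4 mm. Origin: centre of its underside; z up. The two flaps are hinged on the rims of its +y and -y sides
- left_flap (a joint): flap on the carton's +y rim, 150 mm wide, 60 mm long, 3 mm thick. 0 = level, covering the carton; pi/2 = standing upright; up to 2.6 = swung outward. Starts ajar at 0.7 to 1.15 rad; easily moved, but its edge drags on what pushes it sideways, so lift it round its hinge; stays where it is left. The gap between the flaps' edges is at least 80 mm
- right_flap (a joint): the same on the carton's -y rim
- left_flap_hinge (a point): middle of the hinge line of the left flap, on the rim, 152 mm up, 87 mm from the carton's middle; the hinge runs along the carton's x
- right_flap_hinge (a point): the same for the right flap
- gauge: dial angle gauge, about 300 g, upright on the carton's floor, axes within 0.12 rad of the carton's. Origin: centre of the foot's underside; z up through the head. Blue dial housing 96 mm across, 24 mm thick (y), top 106 mm above the foot; white faces with ticks every 10 degrees look to +y and -y. No pose while held
- gauge_foot (a point): centre of the flat underside of the gauge's dark steel foot, 64 (x) x 28 (y) x 12 mm; same point as the gauge's origin
- gauge_head (a point): middle of the gauge's black head, where to grip it across its x, 127 mm above the foot's underside; head 30 (x) x 24 (y) mm, from the dial housing up to 146 mm
- pointer (a joint): the gauge's black pointer, hangs plumb from a pivot 58 mm above the foot, alike on both faces. 0 = pointing at the foot; positive = its tip swings towards the gauge's -x (about the gauge's +y axis). Leaning the gauge's head towards -x by an angle gives that reading; it settles in about half a second
- mark (a joint): the red mark on the dial, same zero and direction as the pointer. It sits at 0.22 to 0.42 rad, on the -x side, and does not move. Red patch 12 degrees wide, on both faces
- pointer_tip (a point): tip of the pointer, 42 mm from the pivot (midway between the faces)
- mark_tip (a point): middle of the red mark, 42 mm from the pivot (midway between the faces)
- seat_pad: upturned navy seat pad with black pan and steel bracket plate, fixed to the bench, 150 x 120 mm, plate top 44 mm up. Origin: centre of its underside
- stud: steel stud on the bracket plate, shank 22 mm across and leaning a little, with a round crown of 16 mm radius. Origin: centre of the crown's ball, 82 mm above the bench; fixed
- stud_top (a point): highest point of the stud's crown, 98 mm above the bench
- spray_bottle: white spray bottle, 68 mm across, 175 mm tall; bystander, origin at the centre of its underside
- thread_spool: navy thread spool, 52 mm across, 62 mm tall; bystander, origin at the centre of its underside
- wax_tin: bare metal tin, 64 mm across, 45 mm tall; bystander, origin at the centre of its underside
- wood_offcut: pale wood offcut, 50 x 110 x 35 mm; bystander, origin at the centre of its underside
- screwdriver: screwdriver with green handle lying on the bench; bystander
- clip_jar: jar with lid, 66 mm across, 85 mm tall; bystander, origin at the centre of its underside
Mind the look-alikes: they are no part of the job. Leave any orange or purple look-alike of the seat_pad alone.

How it is judged:
By the outcome, as a careful person would: the job done as asked, in the order asked, and still so for the second after the job is handed in, while the arm keeps its last pose, push and grip.
It also fails if it takes over 72 s, if anything falls off the work surface, if the arm or the gripper's body presses on something with over 40 N, if the wrist force passes 120 N, or if a joint passes its speed limit or range.

## Working session

There is one attempt and no reset: what is moved stays moved. The work goes in short steps, Python scripts to look and compute and a shell command to move; the robot and the scene stay as the last step left them, time stands still between calls to the robot, and variables do not carry over. Pictures are saved under pics/ and viewed, and the job is handed in when it is done.

```bash
ls; mkdir -p pics; cat > h.py <<'E'
import numpy as np, cv2
from station import manip, imaging, workorder
def K(s):
    f=s["image"].shape[0]/2/np.tan(np.radians(s["vfov"])/2)
    return np.array([[f,0,s["cx"]],[0,f,s["cy"]],[0,0,1.]])
def world(s):
    h,w=s["z_map"].shape
    u,v=np.meshgrid(np.arange(w),np.arange(h))
    p=np.stack([u,v],-1).reshape(-1,1,2).astype(np.float64)
    n=cv2.undistortPoints(p,K(s),np.array(s["dist"],float)).reshape(h,w,2)
    z=s["z_map"]
    c=np.dstack([n*z[...,None],z])
    X=(c-np.array(s["t"]))@np.array(s["R"])
    X[z==0]=np.nan
    return X
def proj(s,P):
    P=np.atleast_2d(P).astype(float)
    r,_=cv2.Rodrigues(np.array(s["R"],float))
    return cv2.projectPoints(P,r,np.array(s["t"],float),K(s),np.array(s["dist"],float))[0].reshape(-1,2)
def save(s,name,crop=None,k=1):
    im=s["image"][:,:,::-1]
    if crop: a,b,c,d=crop; im=im[b:d,a:c]
    im=cv2.resize(im,None,fx=k,fy=k,interpolation=cv2.INTER_CUBIC)
    cv2.imwrite("pics/"+name+".png",im)
def snap(n):
    s=imaging.snapshot(n); return s
E
python3 - <<'E'
from h import *
import pickle
print(manip.sense())
for n in("scene","top"):
    s=snap(n); pickle.dump(s,open(n+"0.pkl","wb")); save(s,n+"0",k=1.5); print(n,s["vfov"],s["t"],np.round(s["R"],3).tolist(), (-np.array(s["R"]).T@s["t"]))
E
```

```text
pics
{'t': 0.0, 'q': array([ 9.78454983e-01,  5.28459607e-01,  1.43391175e+00, -4.26396587e-05,
        1.18140017e+00, -1.78517622e-01]), 'qd': array([-0.00031444,  0.00066794,  0.00036548, -0.00019852,  0.00117935,
       -0.00088058]), 'tau': array([-5.29053450e-04, -4.42353129e+01, -1.78023845e+01, -5.20066533e-05,
        8.41783796e-03,  4.36635816e-06]), 'tcp_pos': array([0.25092699, 0.57167148, 0.2493346 ]), 'tool_rot': array([ 2.05430551e-01,  9.78671090e-01, -1.01692257e-03, -3.91312155e-04]), 'force': array([0.01741501, 0.40875804, 0.45358409]), 'ft_torque': array([-0.02555889,  0.02540517,  0.01336727]), 'finger_gap': 1.0024794772828491}
scene 52.98520609129332 [ 0.32320597 -0.20623807  1.48962659] [[-0.633, 0.774, 0.005], [0.587, 0.484, -0.648], [-0.504, -0.408, -0.761]] [1.07684558 0.45717442 0.99868853]
top 51.76706967301705 [0.0359737  0.54599904 1.46186716] [[-0.023, -0.999, -0.025], [-0.984, 0.027, -0.178], [0.178, 0.021, -0.984]] [ 0.27731736 -0.00936793  1.53605728]
```

View pics/scene0.png

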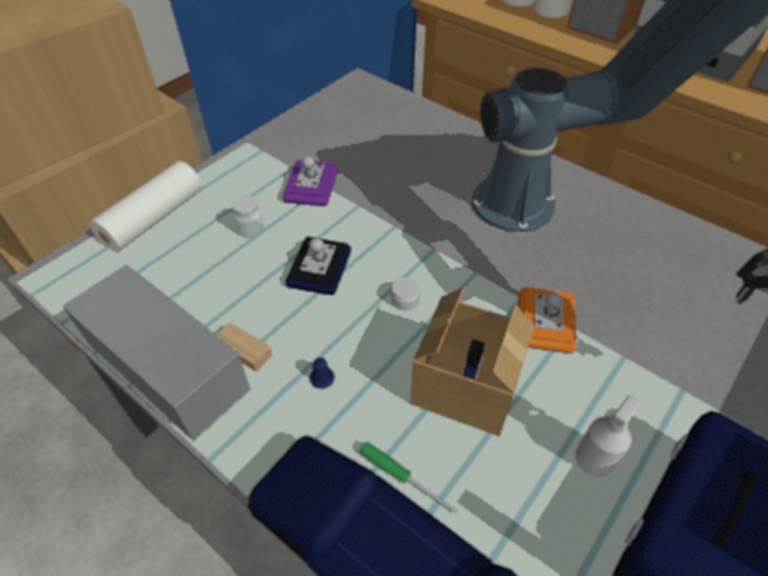

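View pics/top0.png

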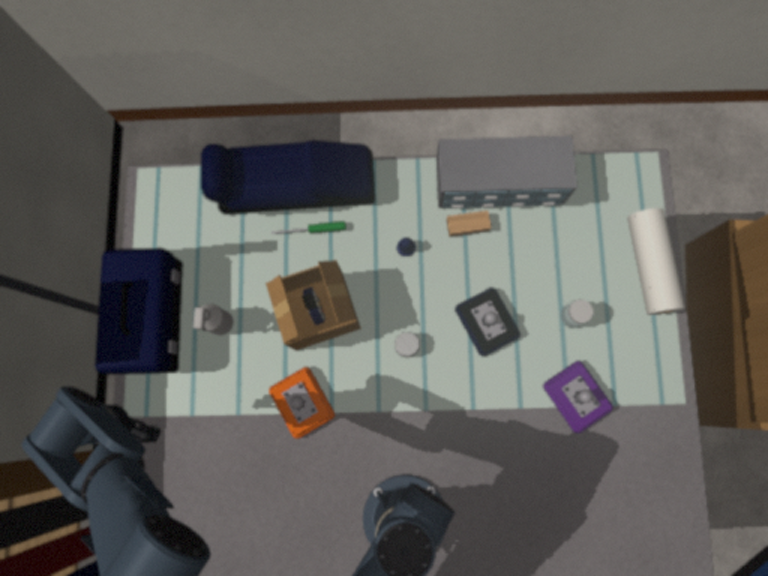

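```bash
python3 - <<'E'
from h import *
import pickle
for n,c in(("scene",(260,180,380,300)),("top",(165,160,255,250))):
    s=pickle.load(open(n+"0.pkl","rb")); save(s,n+"0c",c,6 if n=="top" else 4.8)
s=pickle.load(open("top0.pkl","rb"));X=world(s)
sub=X[165:245,170:250]
for r in range(0,80,4): print(165+r,' '.join('%4d'%(1000*v) if v==v else ' nan' for v in sub[r,::4,2]))
print(X[205,210],X[213,326],X[205,0:2])
E
```

```text
165    6    3    2    0    4    4    6   -1    6   -4    4    3    5    5   -2   -7    3    5   -4    0
169    3    0    7    7   -2    2    0    2    2   -3    0    2    4    1    1    0    1   -2    3    2
173    0    1    1    3    2    3    0    1    1    3    5   -5    3  152    4    5    5    5    5    3
177   -6    3    2    4   10    6    5   -4    0    6  153  195  180  172   79    2   -2    0    5    7
181    4    1    3    4    5   -2    0  149  149  nan  110  199  186  177  157    1    0    2    0    0
185   -1   -4   -1   12  192  146  127  112   95   72   49   32  189  177  160    4    3    2   -2   -4
189    0    5  161  171  188   98   78   59   31   19    7    2  194  183  170   70    0    1    2    2
193    7    1  152  172  188   35   16    4   85   95    7    9  198  184  171  157    2    4    4    4
197    0    2    1  168  181  198    0    5  153  151   73    7    9  189  176  159    4    5    1   -4
201    0    2    1  166  178  190    9    5    1  153  113    8    3  196  186  173   71    1    2    5
205    0    6   -2  158  169  192    8   10    2  130  107  
[... 431 characters left out ...]
 59   27   -1    0    0    3
225    1    0    0   -5    4  169  177    0  151  132   94   67   32    5    3   -5   -2    4   -1    3
229    8    0    0    2    0  156  130  104   69   32   10    8    0    3    8    3    5    2    3   -5
233    8   -1    2    3    3    2    2    3    5    1    2    1    0    0    7    3   -1    0    5    0
237    0    2   -2    0    1    0    3    6   10    2    2   -1    2    6    1    5    1    1    2    1
241    2    5    3    6    1    6    2   -1   -1    1    0    2    1    8    0    4    0    0    1   -1
[0.51407291 0.2066964  0.10715766] [ 0.47479486 -0.21782685  0.09488052] [[ 0.57187719  1.14917591 -0.09480485]
 [ 0.57294699  1.14931013 -0.10139055]]
```

View pics/scene0c.png

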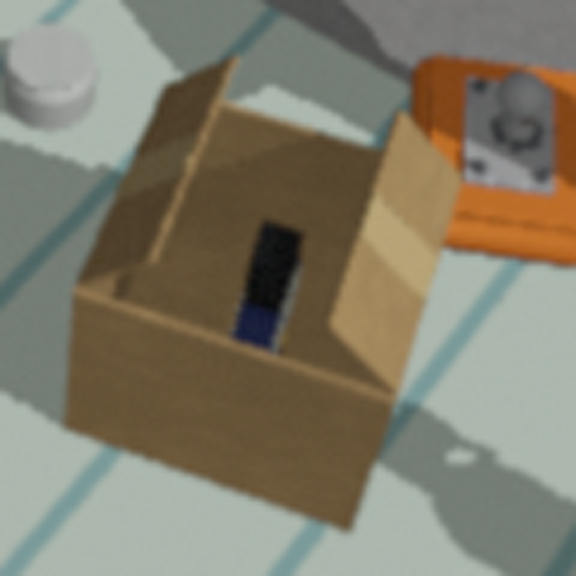

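View pics/top0c.png

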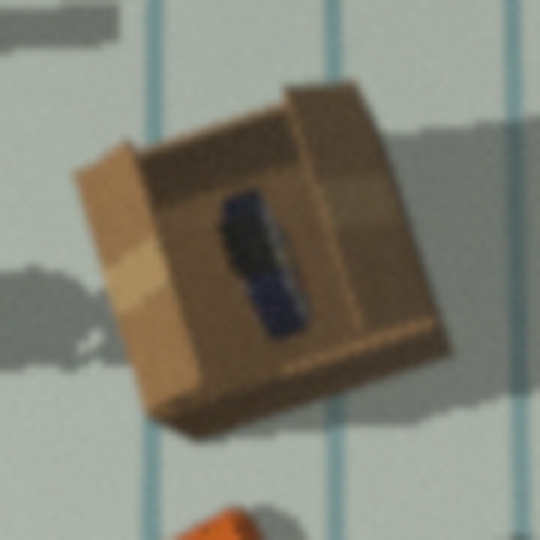

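```bash
cat > fit.py <<'E'
from h import *
from scipy.optimize import least_squares
def rects(p):
    x,y,th,a,b=p
    R=[]
    # (center, ax1, half1, ax2, half2) carton frame
    R.append(([79,0,76],[0,1,0],89,[0,0,1],76)); R.append(([-79,0,76],[0,1,0],89,[0,0,1],76))
    R.append(([75,0,76],[0,1,0],85,[0,0,1],76)); R.append(([-75,0,76],[0,1,0],85,[0,0,1],76))
    for sg in(1,-1):
        R.append(([0,sg*89,76],[1,0,0],79,[0,0,1],76))
        R.append(([0,sg*85,76],[1,0,0],75,[0,0,1],76))
    for sg,an in((1,a),(-1,b)):
        d=np.array([0,-sg*np.cos(an),np.sin(an)]); n=np.array([0,sg*np.sin(an),np.cos(an)])
        for o in(1.5,-1.5):
            R.append((np.array([0,sg*87,152])+30*d+o*n,[1,0,0],75,d,30))
    return R
def res(p,P):
    c,s=np.cos(p[2]),np.sin(p[2])
    Q=(P-[p[0],p[1],0])@np.array([[c,-s,0],[s,c,0],[0,0,1]])
    best=np.full(len(Q),1e9)
    for ct,a1,h1,a2,h2 in rects(p):
        a1=np.array(a1,float);a2=np.array(a2,float);d=Q-ct
        u=d@a1;v=d@a2
        w=d-np.outer(np.clip(u,-h1,h1),a1)-np.outer(np.clip(v,-h2,h2),a2)
        best=np.minimum(best,np.linalg.norm(w,axis=1))
    return np.minimum(best,25)
def cloud(snaps,c=(0.515,0.2)):
    L=[]
    for s in snaps:
        X=world(s).reshape(-1,3);X=X[~np.isnan(X[:,0])]
        m=(X[:,2]>.02)&(X[:,2]<.23)&(np.hypot(X[:,0]-c[0],X[:,1]-c[1])<.16)
        L.append(X[m]*1000)
    return L
def exclude_gauge(P,g): return P[np.hypot(P[:,0]-g[0],P[:,1]-g[1])>52]
if __name__=="__main__":
    import pickle
    C=cloud([pickle.load(open(n+"0.pkl","rb")) for n in("scene","top")])
    for P in(C[0],C[1],np.vstack(C)):
        P=exclude_gauge(P,(510,200)) if False else P
        best=None
        for th in(.1,.3,.5):
            r=least_squares(res,[510,200,th,.9,.9],args=(P,),loss="soft_l1",f_scale=3,diff_step=1e-4)
            if best is None or r.cost<best.cost: best=r
        print(len(P),best.x,best.cost/len(P))
E
python3 fit.py
```

```text
4513 [5.22086476e+02 2.11538781e+02 3.02394835e-01 8.05764186e-01
 9.08754452e-01] 4.580690385357111
1881 [5.22923825e+02 2.11571373e+02 3.00972162e-01 8.71250301e-01
 9.54459278e-01] 9.76129889456009
6394 [5.22301154e+02 2.11447877e+02 3.01479538e-01 8.45021720e-01
 9.40649128e-01] 6.154843884499622
```

```bash
python3 - <<'E'
from fit import *
import pickle
p=[522.3,211.45,.3015]
c,s_=np.cos(p[2]),np.sin(p[2])
for n in("top","scene"):
    s=pickle.load(open(n+"0.pkl","rb"));X=world(s)*1000;img=s["image"]
    Q=(X-[p[0],p[1],0])@np.array([[c,-s_,0],[s_,c,0],[0,0,1]])
    dark=img.max(-1)<60
    m=(np.abs(Q[...,0])<68)&(np.abs(Q[...,1])<45)&(Q[...,2]>60)&(Q[...,2]<160)
    print(n,m.sum())
    h=m&(Q[...,2]>140)
    q=Q[h];print("head top",len(q),np.median(q,0),q.min(0),q.max(0))
    h=m&(Q[...,2]<112);q=Q[h]
    u,sv,vt=np.linalg.svd(q[:,:2]-q[:,:2].mean(0));print("housing",len(q),q.mean(0),vt[0])
    q=Q[m];u,sv,vt=np.linalg.svd(q[:,:2]-q[:,:2].mean(0));print("all",len(q),q.mean(0),vt[0])
    print(np.round(q[::max(1,len(q)//25)]).astype(int).tolist())
s=manip.sense()
from scipy.spatial.transform import Rotation as R
print(R.from_quat(s["tool_rot"]).as_matrix().round(3))
E
```

```text
top 207
head top 61 [  5.84344768   3.99346071 151.06704191] [-10.34627023  -7.80211096 141.1102158 ] [ 21.21799032  15.75132024 159.73378941]
housing 133 [-5.60941467  1.23325243 91.81328426] [-0.99921473  0.03962232]
all 207 [ -2.21386487   1.8645936  111.28815952] [-0.9995381   0.03039053]
[[52, -1, 80], [46, 11, 92], [41, 8, 93], [34, 8, 105], [20, 5, 149], [18, 9, 150], [13, 12, 159], [20, -8, 87], [8, -7, 131], [2, -2, 152], [0, 3, 153], [-2, 10, 157], [7, -9, 67], [-9, -4, 144], [-9, 4, 140], [-9, 7, 124], [-8, 13, 108], [-11, 14, 104], [-15, 15, 105], [-16, -9, 62], [-23, 14, 103], [-25, 16, 98], [-29, -9, 67], [-33, -9, 70], [-38, -8, 76], [-37, 16, 68]]
scene 272
head top 97 [  9.29596215   5.01814307 149.09330132] [ -9.42102919  -6.95503078 141.44337988] [ 23.24246262  16.25947427 152.41115686]
housing 114 [22.81036952  7.46782432 97.84028549] [ 0.96222974 -0.27223875]
all 272 [ 17.08676557   6.15333098 122.48280207] [ 0.99045124 -0.13786348]
[[-6, -5, 149], [2, -6, 151], [3, -3, 149], [6, -2, 149], [10, -1, 150], [14, 0, 151], [17, -2, 150], [20, 2, 151], [19, 0, 145], [19, -2, 138], [20, -7, 133], [-10, 16, 103], [18, 17, 138], [21, 15, 136], [22, 13, 132], [21, 9, 124], [20, 6, 115], [23, 5, 114], [21, 0, 103], [26, -2, 104], [31, -6, 104], [-1, 17, 71], [27, 15, 106], [31, 14, 107], [32, 9, 100], [35, 7, 98], [37, 8, 97], [22, 18, 74]]
[[-0.916  0.402 -0.001]
 [ 0.402  0.916 -0.002]
 [ 0.    -0.002 -1.   ]]
```

```bash
cat > rel.py <<'E'
# usage: python3 rel.py x y z heading(deg of tool y)  -> dp cm & roll
import sys,numpy as np
from station import manip
from scipy.spatial.transform import Rotation as R
s=manip.sense();M=R.from_quat(s["tool_rot"]).as_matrix()
d=np.array([float(v) for v in sys.argv[1:4]])-s["tcp_pos"]*1000
h=np.degrees(np.arctan2(M[1,1],M[0,1]))
print("t",s["t"],"tcp",(s["tcp_pos"]*1000).round(1),"head",round(h,2),"F",s["force"].round(1),"q",s["q"].round(2),"gap",s["finger_gap"])
print("dp cm",(M.T@d/10).round(2),"roll",round(-np.radians((float(sys.argv[4])-h+180)%360-180),4))
E
python3 rel.py 520.8 216.2 250 107.3
python3 -m creep '{"claw":[0,0,0,0,0,0,0,0,0,0,0,0],"dp":[[-39,-21.7,0],[-39,-21.7,0],[-39,-21.7,0],[-39,-21.7,0],[-39,-21.7,0],[-39,-21.7,0],[-39,-21.7,0],[-39,-21.7,0],[-39,-21.7,0],[-39,-21.7,0],[-39,-21.7,0],[-39,-21.7,0]],"roll":[-0.716,-0.716,-0.716,-0.716,-0.716,-0.716,-0.716,-0.716,-0.716,-0.716,-0.716,-0.716]}' 20
python3 rel.py 520.8 216.2 196 107.3
python3 - <<'E'
from h import *
for n in("scene","top"): save(snap(n),n+"1",k=1.5)
E
```

```text
t 0.1 tcp [250.9 571.8 249.4] head 66.29 F [-0.3  0.8 -0.3] q [ 0.98  0.53  1.43 -0.    1.18 -0.18] gap 0.9972307233763383
dp cm [-3.901e+01 -2.171e+01 -3.000e-02] roll -0.7157
t: 1.3
tcp_pos: [0.52, 0.2173, 0.2499]
tool_rot: [-0.15, 0.989, 0.0, -0.001]
force: [-0.2, 1.0, -0.9]
finger_gap: -0.005
t 1.3 tcp [520.  217.3 249.9] head 107.3 F [-0.2  1.  -0.9] q [ 0.2   0.45  1.59  0.    1.11 -1.68] gap -0.004740974171718361
dp cm [-0.05 -0.14  5.39] roll 0.0001
```

View pics/scene1.png

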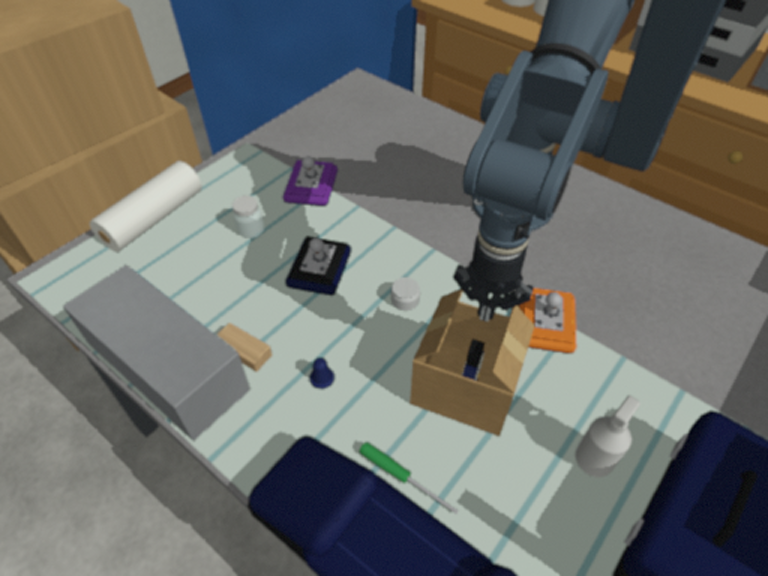

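```bash
python3 - <<'E'
import numpy as np
for nm,a0 in(("L",.845),("R",.94)):
  y0=None
  for a in list(np.linspace(a0,np.pi/2,6))+list(np.linspace(np.pi/2,2.55,9))[1:]:
    if a<=np.pi/2: y=87-60*np.cos(a)-1.5; zt=152+60*np.sin(a)-20
    else: y=87-40*np.cos(a)-1.5*np.sin(a); zt=152+40*np.sin(a)-1.5*np.cos(a)
    print(nm,round(a,2),"yc",round(y-14.5,1),"ztcp",round(zt+19,1))
E
```

```text
L 0.84 yc 31.2 ztcp 195.9
L 0.99 yc 38.1 ztcp 201.2
L 1.14 yc 45.7 ztcp 205.4
L 1.28 yc 53.8 ztcp 208.5
L 1.43 yc 62.3 ztcp 210.4
L 1.57 yc 71.0 ztcp 211.0
L 1.69 yc 75.9 ztcp 210.9
L 1.82 yc 80.7 ztcp 210.2
L 1.94 yc 85.5 ztcp 208.9
L 2.06 yc 90.0 ztcp 207.0
L 2.18 yc 94.3 ztcp 204.6
L 2.31 yc 98.2 ztcp 201.7
L 2.43 yc 101.7 ztcp 198.3
L 2.55 yc 104.9 ztcp 194.6
R 0.94 yc 35.6 ztcp 199.5
R 1.07 yc 42.0 ztcp 203.5
R 1.19 yc 48.8 ztcp 206.8
R 1.32 yc 56.0 ztcp 209.1
R 1.44 yc 63.5 ztcp 210.5
R 1.57 yc 71.0 ztcp 211.0
R 1.69 yc 75.9 ztcp 210.9
R 1.82 yc 80.7 ztcp 210.2
R 1.94 yc 85.5 ztcp 208.9
R 2.06 yc 90.0 ztcp 207.0
R 2.18 yc 94.3 ztcp 204.6
R 2.31 yc 98.2 ztcp 201.7
R 2.43 yc 101.7 ztcp 198.3
R 2.55 yc 104.9 ztcp 194.6
```

```bash

python3 -m creep '{"claw":[0,0,0,0,0,0,0,0],"dp":[[0,0,5.4],[0,0,5.4],[0,2,5.4],[0,3.2,4.9],[0,4,4.5],[0,4.8,4.1],[0,5.6,4.0],[0,6.5,3.9]],"roll":[0,0,0,0,0,0,0,0]}'
python3 - <<'E'
from h import *
for n in("scene","top"): 
    s=snap(n);save(s,n+"2",(250,150,400,270) if n=="scene" else (150,140,270,240),4)
E
```

```text
t: 2.2
tcp_pos: [0.5019, 0.2794, 0.2121]
tool_rot: [-0.15, 0.989, 0.0, 0.001]
force: [-0.0, 0.2, 0.1]
finger_gap: -0.005
```

View pics/scene2.png

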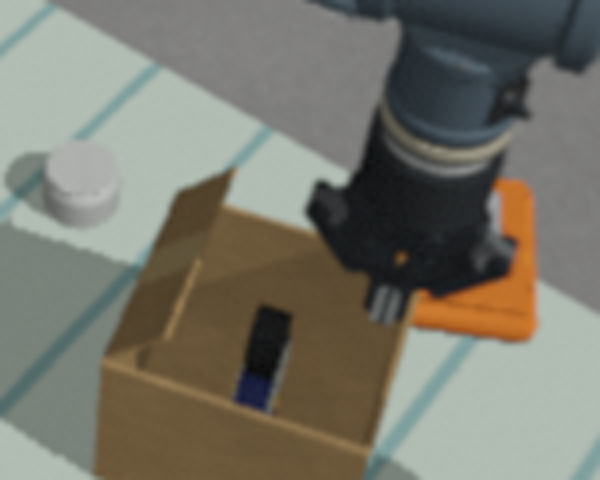

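```bash

python3 -m creep '{"claw":[0,0,0,0,0,0],"dp":[[0,0.9,0.2],[0,1.7,0.4],[0,2.5,0.9],[0,3.2,1.5],[0,3.6,2.0],[0,3.6,2.0]],"roll":[0,0,0,0,0,0]}'
python3 -m creep '{"claw":[0,0,0,0],"dp":[[0,-2,-4],[0,-6,-5],[0,-11,-5],[0,-11,-5]],"roll":[0,0,0,0]}'
python3 - <<'E'
from h import *
for n in("scene","top"): 
    s=snap(n);save(s,n+"3",(250,150,400,270) if n=="scene" else (150,140,270,240),4)
E
```

```text
t: 2.9
tcp_pos: [0.4901, 0.3136, 0.19]
tool_rot: [-0.151, 0.989, -0.0, -0.001]
force: [-0.0, -0.3, -0.0]
finger_gap: 0.001
t: 3.3
tcp_pos: [0.5261, 0.2032, 0.2419]
tool_rot: [-0.148, 0.989, -0.001, 0.001]
force: [-0.9, 0.1, -0.2]
finger_gap: 0.0
```

View pics/scene3.png

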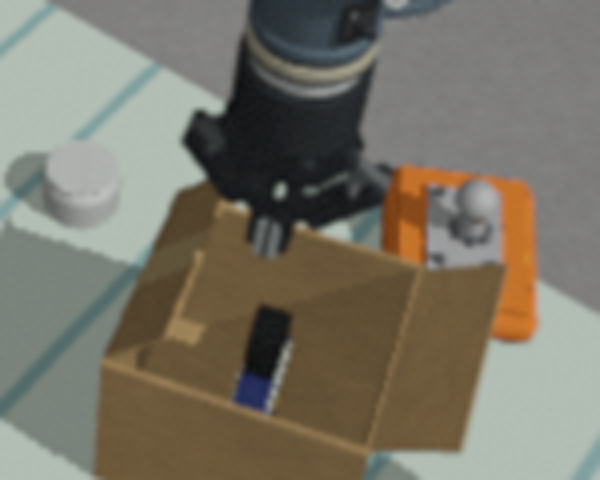

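```bash
python3 rel.py 520.8 216.2 250 107.3
```

```text
t 3.4 tcp [524.  207.  241.2] head 107.13 F [-0.7  0.9 -0.4] q [ 0.18  0.46  1.6   0.    1.09 -1.69] gap 0.00030017605580887795
dp cm [ 0.03  0.97 -0.88] roll -0.003
```

```bash

python3 -m creep '{"claw":[0,0,0,0,0,0,0,0,0,0,0,0],"dp":[[0,0,4.4],[0,-2.3,4.4],[0,-3.1,4.2],[0,-3.9,3.65],[0,-4.7,3.3],[0,-5.6,3.1],[0,-6.6,3.0],[0,-7.5,3.1],[0,-8.3,3.3],[0,-9.1,3.8],[0,-9.9,4.4],[0,-10.3,5.1]],"roll":[0,0,0,0,0,0,0,0,0,0,0,0]}'
python3 -m creep '{"claw":[0,0,0,0,0,0,0],"dp":[[0,0,0],[0,0,0],[0,2,-4],[0,2,-7],[0,-3,-10],[0,-8,-10],[0,-8,-10]],"roll":[0,0,0,0,0,0,0]}'
python3 - <<'E'
from h import *
import pickle
for n in("scene","top"): 
    s=snap(n);pickle.dump(s,open(n+"4.pkl","wb"));save(s,n+"4",(250,150,400,270) if n=="scene" else (150,140,270,240),4)
E
```

```text
t: 4.6
tcp_pos: [0.5548, 0.1089, 0.1896]
tool_rot: [-0.15, 0.989, -0.0, -0.0]
force: [-0.4, 0.5, 1.7]
finger_gap: -0.0
t: 5.3
tcp_pos: [0.5808, 0.0295, 0.2923]
tool_rot: [-0.149, 0.989, -0.002, 0.003]
force: [0.4, 1.5, -0.7]
finger_gap: -0.001
```

View pics/scene4.png

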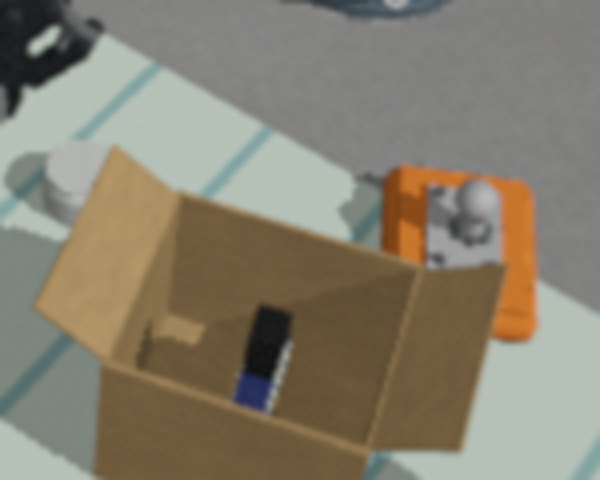

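View pics/top4.png

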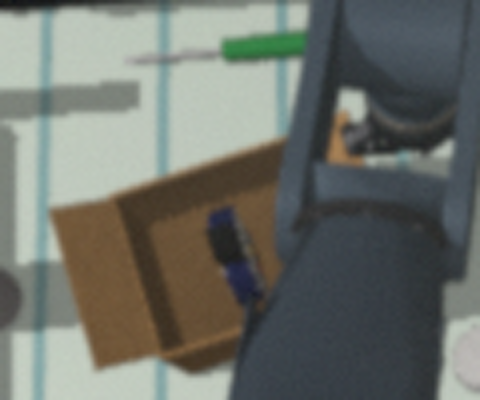

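Both flaps are swung outward. Next I refit the carton, the flap angles and the gauge from the fresh pictures.

```bash
python3 - <<'E'
from fit import *
import pickle
S=pickle.load(open("scene4.pkl","rb"))
P=cloud([S],(.5223,.2115))[0]
r=least_squares(res,[522,211,.3,2.5,2.5],args=(P,),loss="soft_l1",f_scale=3,diff_step=1e-4)
print(r.x)
# gauge rect fit: housing box top / head in carton frame
p=[522.3,211.45,.3015];c,s_=np.cos(p[2]),np.sin(p[2])
from scipy.optimize import minimize
def boxd(q,ctr,h):
    d=np.abs(q-ctr)-h
    return np.abs(np.linalg.norm(np.maximum(d,0),axis=1)+np.minimum(d.max(1),0))
def sd_cyl(q):
    # housing: disc axis y, radius48, centre z58, half thick 12
    a=np.hypot(q[:,0],q[:,2]-58)-48;b=np.abs(q[:,1])-12
    return np.abs(np.minimum(np.maximum(a,b),0)+np.hypot(np.maximum(a,0),np.maximum(b,0)))
def f(v,Q):
    cc,ss=np.cos(v[2]),np.sin(v[2])
    q=(Q-[v[0],v[1],4])@np.array([[cc,-ss,0],[ss,cc,0],[0,0,1]])
    return np.minimum(np.minimum(sd_cyl(q),boxd(q,[0,0,125],[15,12,21])),15)
for tag,names in(("s4",["scene4"]),("t4",["top4"]),("t0",["top0"]),("both",["scene4","top4","scene0","top0"])):
    L=[]
    for n in names:
        X=world(pickle.load(open(n+".pkl","rb"))).reshape(-1,3)*1000
        Q=(X-[p[0],p[1],0])@np.array([[c,-s_,0],[s_,c,0],[0,0,1]])
        m=(np.abs(Q[:,0])<62)&(np.abs(Q[:,1])<40)&(Q[:,2]>45)&(Q[:,2]<158)
        L.append(Q[m])
    Q=np.vstack(L)
    r=least_squares(f,[5,4,-.03],args=(Q,),loss="soft_l1",f_scale=3,diff_step=1e-3)
    v=r.x;print(tag,len(Q),v,r.cost/len(Q),"world",p[0]+c*v[0]-s_*v[1],p[1]+s_*v[0]+c*v[1],"heading y deg",np.degrees(p[2]+v[2])+90)
E
```

```text
[5.22235970e+02 2.11311700e+02 3.00255881e-01 2.55652951e+00
 2.56790618e+00]
s4 279 [5.76136245 4.87584018 0.01662301] 0.964813202921754 world 526.3535849108972 217.8167545949994 heading y deg 108.22710556843495
t4 207 [6.44227076 3.91659518 0.01980319] 2.1005146367378775 world 527.2886294642997 217.1029767735255 heading y deg 108.40931654040546
t0 215 [6.8689421  3.82473937 0.0206779 ] 1.756026272252753 world 527.7233314138622 217.14196566253457 heading y deg 108.45943382075016
both 977 [6.20558124 4.36799289 0.02003322] 1.4549830301203364 world 526.9285726539813 217.46372726341485 heading y deg 108.42249673118138
```

```bash
python3 rel.py 526.9 217.4 200 108.4
```

```text
t 5.4 tcp [578.5  32.3 290.4] head 107.17 F [-0.3 -0.1 -0.9] q [-0.14  0.42  1.5   0.    1.22 -2.01] gap -0.002140346914667708
dp cm [-0.53 19.2   9.05] roll -0.0215
```

```bash

python3 -m creep '{"claw":[6,6,6,6,6,6,6,6,6],"dp":[[-0.5,5,0],[-0.5,10,0],[-0.5,15,0],[-0.5,19.2,3],[-0.5,19.2,6],[-0.5,19.2,9],[-0.5,19.2,9],[-0.5,19.2,9],[-0.5,19.2,9]],"roll":[-0.0215,-0.0215,-0.0215,-0.0215,-0.0215,-0.0215,-0.0215,-0.0215,-0.0215]}' 40
python3 rel.py 526.9 217.4 132 108.4
python3 - <<'E'
from h import *
for n in("scene","top"): 
    s=snap(n);save(s,n+"5",(250,150,400,270) if n=="scene" else (150,140,270,240),4)
E
```

```text
t: 6.3
tcp_pos: [0.5266, 0.2188, 0.2017]
tool_rot: [-0.161, 0.987, 0.0, 0.001]
force: [0.1, 0.8, 0.0]
finger_gap: 0.704
t 6.3 tcp [526.6 218.8 201.7] head 108.56 F [0.1 0.8 0. ] q [ 0.2   0.51  1.62  0.    1.   -1.7 ] gap 0.7041070536395669
dp cm [ 0.03 -0.14  6.97] roll 0.0028
```

View pics/scene5.png

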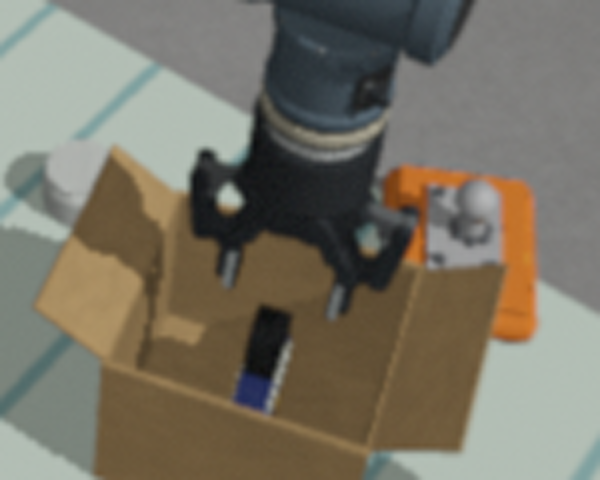

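```bash

python3 -m creep '{"claw":[6,6,6,6,0,0,0,0,0,0,0,0],"dp":[[0,-0.1,2.5],[0,-0.1,5],[0,-0.1,6.95],[0,-0.1,6.95],[0,-0.1,6.95],[0,-0.1,6.95],[0,-0.1,6.95],[0,-0.1,6.95],[0,-0.1,6.95],[0,-0.1,6.95],[0,-0.1,6.95],[0,-0.1,6.95]],"roll":[0,0,0,0,0,0,0,0,0,0,0,0]}' 40
python3 rel.py 526.9 217.4 132 108.4
```

```text
t: 7.6
tcp_pos: [0.5276, 0.2174, 0.1325]
tool_rot: [-0.161, 0.987, -0.0, 0.002]
force: [-0.3, -1.1, 6.7]
finger_gap: 0.28
t 7.6 tcp [527.6 217.4 132.5] head 108.56 F [-0.3 -1.1  6.7] q [ 0.2   0.62  1.68 -0.    0.85 -1.7 ] gap 0.280226534285892
dp cm [0.06 0.02 0.05] roll 0.0027
```

```bash

python3 -m creep '{"claw":[0,0,0,0,0,0,0,0,0,0,0,0],"dp":[[0,0,-1],[0,0,-3],[0,0,-6],[0,0,-9],[0,0,-12],[0,0,-15],[0,0,-18],[0,0,-21],[0,0,-24],[0,0,-27],[0,0,-29],[0,0,-29]],"roll":[0,0,0,0,0,0,0,0,0,0,0,0]}' 40
python3 rel.py 640 150 480 36
python3 - <<'E'
from h import *
for n in("scene","top"): 
    s=snap(n);save(s,n+"6",(200,50,400,300) if n=="scene" else (150,140,270,240),2.4)
E
```

```text
t: 8.8
tcp_pos: [0.5268, 0.2177, 0.424]
tool_rot: [-0.161, 0.987, 0.0, 0.003]
force: [0.7, -0.1, -2.3]
finger_gap: 0.279
t 8.8 tcp [526.8 217.7 424. ] head 108.56 F [ 0.7 -0.1 -2.3] q [ 0.2   0.3   1.33  0.    1.51 -1.7 ] gap 0.27851852374391506
dp cm [ -8.61 -10.02  -5.54] roll 1.2665
```

View pics/scene6.png

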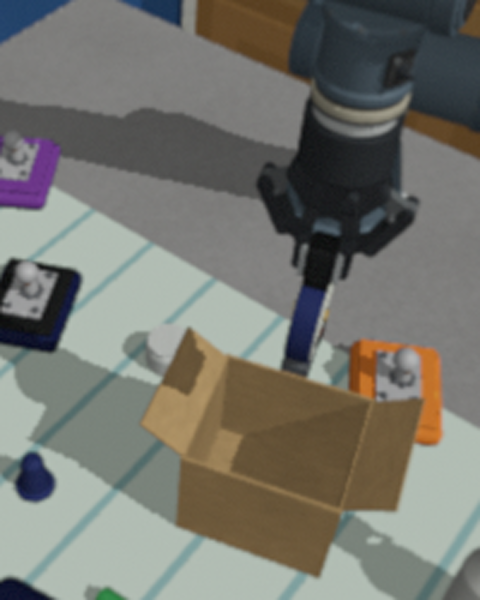

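```bash

python3 -m creep '{"claw":[0,0,0,0,0,0,0,0,0,0,0,0],"dp":[[-1,-1,-0.6],[-2,-2,-1.2],[-3,-3,-1.8],[-4,-4,-2.5],[-5,-5.5,-3],[-6,-7,-4],[-7,-8,-5],[-8,-9,-5.5],[-8.6,-10,-5.5],[-8.6,-10,-5.5],[-8.6,-10,-5.5],[-8.6,-10,-5.5]],"roll":[0.14,0.28,0.42,0.56,0.7,0.84,0.98,1.12,1.2665,1.2665,1.2665,1.2665]}' 40
python3 -m creep '{"claw":[0,0,0],"dp":[[0,0,0],[0,0,0],[0,0,0]],"roll":[0,0,0]}'
python3 rel.py 640 150 480 36
python3 - <<'E'
from h import *
import pickle
for n in("scene","top"): 
    s=snap(n);pickle.dump(s,open(n+"7.pkl","wb"))
    if n=="scene":
        p=proj(s,manip.sense()["tcp_pos"])[0];print(p)
        a,b=int(p[0]),int(p[1]);save(s,n+"7",(a-60,b-40,a+60,b+110),4)
E
```

```text
t: 10.1
tcp_pos: [0.6387, 0.1503, 0.4745]
tool_rot: [0.453, 0.892, -0.001, -0.001]
force: [1.2, 0.3, -3.2]
finger_gap: 0.276
t: 10.4
tcp_pos: [0.6392, 0.1501, 0.476]
tool_rot: [0.454, 0.891, 0.0, 0.0]
force: [-0.0, -1.0, -3.0]
finger_gap: 0.277
t 10.4 tcp [639.2 150.1 476. ] head 36.03 F [-0. -1. -3.] q [ 0.06  0.43  1.    0.    1.72 -0.57] gap 0.2770437984016554
dp cm [-0.06  0.05 -0.4 ] roll 0.0005
[276.4639143  153.92755663]
```

View pics/scene7.png

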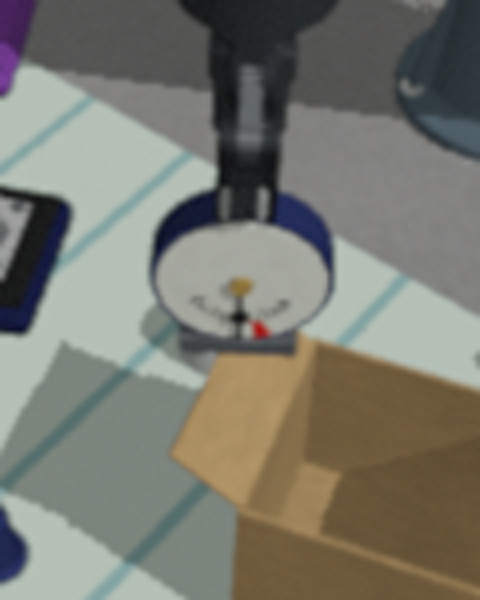

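```bash
cat > dial.py <<'E'
from h import *
from scipy.spatial.transform import Rotation as R
def rect(s,piv,xh,name,scale=5,side=1,lean=0,half=60):
    """orthographic rectified picture of face plane through piv(m), horizontal axis right=xh (unit), up = z"""
    n=int(2*half*scale)
    u=(np.arange(n)+.5)/scale-half
    U,V=np.meshgrid(u,-u)
    P=piv+(U[...,None]*np.array([xh[0],xh[1],0])+V[...,None]*np.array([0,0,1]))/1000
    px=proj(s,P.reshape(-1,3)).reshape(n,n,2).astype(np.float32)
    im=cv2.remap(s["image"],px[...,0],px[...,1],cv2.INTER_CUBIC)
    cv2.imwrite("pics/"+name+".png",im[:,:,::-1]);return im,U,V
E
python3 - <<'E'
from dial import *
import pickle
s=pickle.load(open("scene7.pkl","rb"))
tcp=np.array([.6392,.1501,.476]);h=np.radians(36.03)
y=np.array([np.cos(h),np.sin(h)]);right=np.array([-np.sin(h),np.cos(h)])  # = -gauge x
piv=tcp+np.array([y[0]*.012,y[1]*.012,-(.1285-.058)])
im,U,V=rect(s,piv,right,"rect7")
f=im.astype(float);red=(f[...,0]>90)&(f[...,1]<80)&(f[...,2]<90)
print(red.sum(),U[red].mean(),V[red].mean())
w=np.clip(f[...,0]-np.maximum(f[...,1],f[...,2])-15,0,None);w[(np.hypot(U,V)>48)|(np.hypot(U,V)<28)]=0
print((w*U).sum()/w.sum(),(w*V).sum()/w.sum())
E
```

```text
2237 13.831604827894504 -41.14944121591417
13.431626406240781 -38.83127152756663
```

View pics/rect7.png

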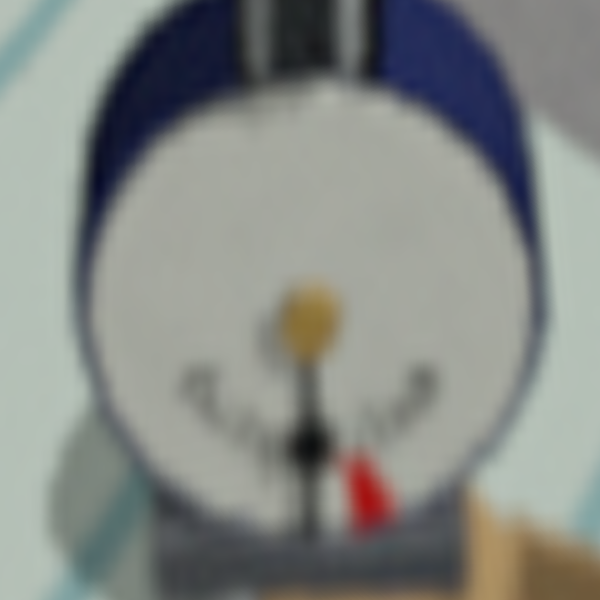

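```bash
python3 - <<'E'
from h import *
from scipy.optimize import least_squares
import pickle
L=[]
for n in("scene0","top0","scene4","scene7"):
    X=world(pickle.load(open(n+".pkl","rb"))).reshape(-1,3)*1000
    m=(np.hypot(X[:,0]-475,X[:,1]+218)<30)&(X[:,2]>80)&(X[:,2]<110)
    P=X[m];L.append(P)
    f=lambda c:np.linalg.norm(P-[c[0],c[1],82],axis=1)-16
    r=least_squares(f,[475,-218],loss="soft_l1",f_scale=1.5);print(n,len(P),r.x,r.cost/len(P),P[:,2].max())
P=np.vstack(L);r=least_squares(lambda c:np.linalg.norm(P-[c[0],c[1],c[2]],axis=1)-16,[475,-218,82],loss="soft_l1",f_scale=1.5);print(r.x)
r=least_squares(lambda c:np.linalg.norm(P-[c[0],c[1],82],axis=1)-16,[475,-218],loss="soft_l1",f_scale=1.5);print(r.x)
E
python3 rel.py 475 -218 300 48
```

```text
scene0 63 [ 480.45596979 -224.24034285] 0.8848320703951356 98.0852561882181
top0 57 [ 482.15043275 -224.85087824] 1.8258041137628103 105.2514214145764
scene4 65 [ 481.39908807 -223.77083795] 0.9605772571785105 100.5786459313639
scene7 64 [ 480.90287501 -223.88155695] 0.8620574870454956 99.41497758874814
[ 481.21214041 -224.16373104   81.97599187]
[ 481.2043974  -224.17228977]
t 10.5 tcp [639.4 150.  476. ] head 36.01 F [ 0.2  0.4 -2. ] q [ 0.06  0.43  1.    0.    1.72 -0.57] gap 0.27897908865631926
dp cm [-20.1  -34.94  17.59] roll -0.2092
```

```bash
python3 rel.py 482.6 -225.5 290 48.8
python3 -m creep '{"claw":[0,0,0,0,0,0,0,0,0,0,0,0],"dp":[[-1.5,-2.5,1],[-3.5,-6,2.5],[-5.5,-9.5,4.5],[-7.5,-13,6.5],[-9.5,-16.5,8.5],[-11.5,-20,10.5],[-13.5,-23.5,12.5],[-15.5,-27,14],[-17.5,-30.5,16],[-19,-33,17.5],[-20,-34.5,18.5],[-20,-34.9,18.6]],"roll":[-0.02,-0.04,-0.06,-0.08,-0.1,-0.12,-0.14,-0.16,-0.18,-0.2,-0.223,-0.223]}' 40
python3 -m creep '{"claw":[0,0],"dp":[[0,0,0],[0,0,0]],"roll":[0,0]}'
python3 rel.py 482.6 -225.5 290 48.8
```

```text
t 10.5 tcp [639.4 150.  476. ] head 36.01 F [ 0.2  0.4 -2. ] q [ 0.06  0.43  1.    0.    1.72 -0.57] gap 0.27897908865631926
dp cm [-21.16 -34.76  18.59] roll -0.2232
t: 11.7
tcp_pos: [0.4737, -0.219, 0.2889]
tool_rot: [0.354, 0.935, -0.0, -0.001]
force: [0.7, -0.4, -3.8]
finger_gap: 0.273
t: 11.9
tcp_pos: [0.4752, -0.2164, 0.2906]
tool_rot: [0.352, 0.936, 0.0, 0.001]
force: [-0.2, -0.7, -2.2]
finger_gap: 0.275
t 11.9 tcp [ 475.2 -216.4  290.6] head 48.78 F [-0.2 -0.7 -2.2] q [-0.64  0.34  1.64  0.    1.16 -1.49] gap 0.27508879516569634
dp cm [-1.15 -0.2   0.06] roll -0.0003
```

```bash

python3 -m creep '{"claw":[0,0,0,0,0,0],"dp":[[-1.15,-0.2,1],[-1.15,-0.2,3],[-1.15,-0.2,4.5],[-1.15,-0.2,5],[-1.15,-0.2,5],[-1.15,-0.2,5]],"roll":[0,0,0,0,0,0]}' 40
python3 rel.py 482.6 -225.5 226.5 48.8
python3 - <<'E'
from dial import *
import pickle
s=snap("scene");t=snap("top");pickle.dump((s,t),open("s8.pkl","wb"))
st=manip.sense();tcp=st["tcp_pos"];print(proj(s,tcp),proj(t,tcp))
p=proj(s,tcp)[0];a,b=int(p[0]),int(p[1]);save(s,"scene8",(a-50,b-30,a+50,b+90),5)
p=proj(t,tcp)[0];a,b=int(p[0]),int(p[1]);save(t,"top8",(a-50,b-50,a+50,b+50),5)
h=np.radians(48.8);y=np.array([np.cos(h),np.sin(h)]);right=np.array([-np.sin(h),np.cos(h)])
rect(s,tcp+np.array([y[0]*.012,y[1]*.012,-.0975]),right,"rect8",half=60,scale=5)
E
```

```text
t: 12.5
tcp_pos: [0.4828, -0.2263, 0.2403]
tool_rot: [0.352, 0.936, -0.0, 0.001]
force: [-0.5, -0.9, -3.8]
finger_gap: 0.276
t 12.5 tcp [ 482.8 -226.3  240.3] head 48.79 F [-0.5 -0.9 -3.8] q [-0.65  0.42  1.67 -0.    1.05 -1.5 ] gap 0.2761454858859746
dp cm [0.07 0.05 1.38] roll -0.0001
[[205.10114331 125.59108445]] [[334.56539868 204.40091814]]
```

View pics/scene8.png

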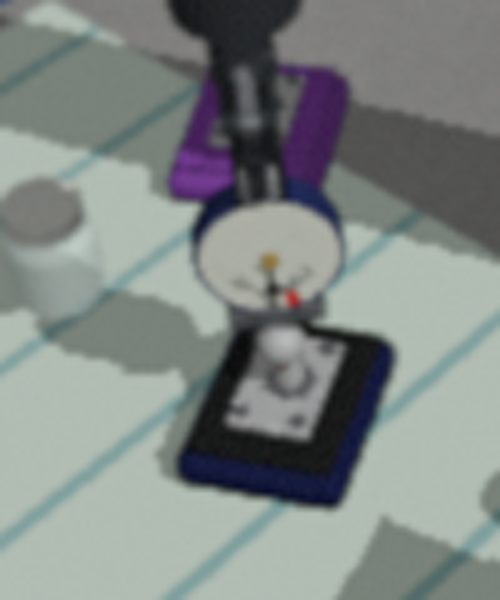

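View pics/rect8.png

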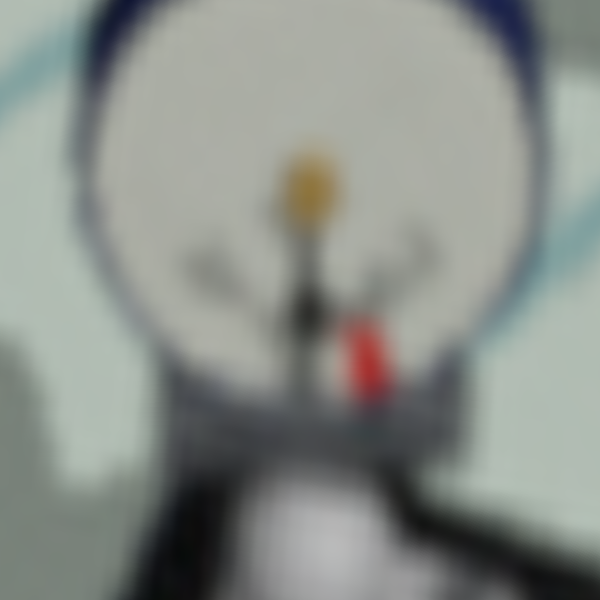

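View pics/top8.png

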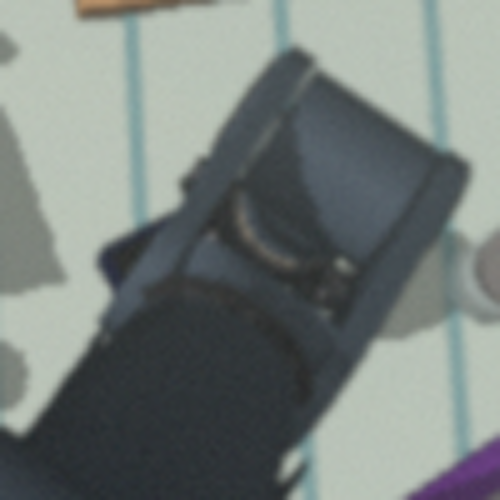

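```bash

python3 -m creep '{"claw":[0,0,0,0],"dp":[[0.07,0,0.7],[0.07,0,1.1],[0.07,0,1.3],[0.07,0,1.3]],"roll":[0,0,0,0]}' 40
python3 -m creep '{"claw":[0,0],"dp":[[0,0,0.1],[0,0,0.1]],"roll":[0,0]}'
python3 -m creep '{"claw":[0,0],"dp":[[0,0,0.1],[0,0,0.1]],"roll":[0,0]}'
```

```text
t: 13.0
tcp_pos: [0.4812, -0.2256, 0.2266]
tool_rot: [0.352, 0.936, 0.0, -0.0]
force: [0.8, 0.1, -2.7]
finger_gap: 0.278
t: 13.2
tcp_pos: [0.4815, -0.2258, 0.2263]
tool_rot: [0.352, 0.936, -0.0, 0.0]
force: [-0.4, -0.1, 0.4]
finger_gap: 0.275
t: 13.4
tcp_pos: [0.4816, -0.2258, 0.2261]
tool_rot: [0.352, 0.936, -0.0, 0.0]
force: [-1.7, 1.3, 6.6]
finger_gap: 0.274
```

```bash

python3 -m creep '{"claw":[0,0,0,0,0,0],"dp":[[0,0,0],[0,0,0],[0.3,0,0.0],[0.6,0,0.01],[0.6,0,0.01],[0.6,0,0.01]],"roll":[0,0,0,0,0,0]}' 20
cat > look.py <<'E'
from dial import *
import sys,pickle
n=sys.argv[1];s=snap("scene");pickle.dump(s,open("s%s.pkl"%n,"wb"))
h=np.radians(48.8);y=np.array([np.cos(h),np.sin(h)]);right=np.array([-np.sin(h),np.cos(h)])
P=np.array([.4812+y[0]*.012,-.2242+y[1]*.012,.158])
rect(s,P,right,"rect"+n,half=75,scale=4)
st=manip.sense();print(st["t"],st["tcp_pos"].round(4),st["force"].round(1),st["ft_torque"].round(3))
E
python3 look.py 9
```

```text
t: 14.0
tcp_pos: [0.4788, -0.2233, 0.2261]
tool_rot: [0.352, 0.936, -0.001, 0.003]
force: [2.3, -2.8, 6.5]
finger_gap: 0.277
14.05 [ 0.4788 -0.2234  0.2261] [ 2.9 -1.1  5.8] [-0.738 -0.681  0.   ]
```

View pics/rect9.png

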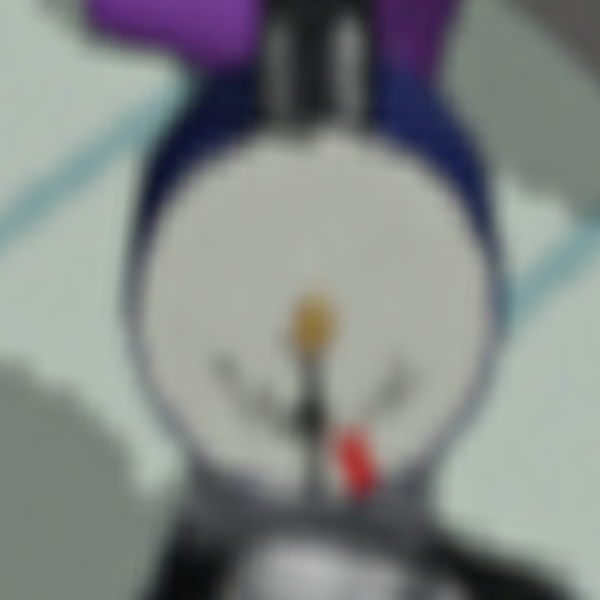

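```bash

python3 -m creep '{"claw":[0,0,0,0,0,0],"dp":[[0.2,0,0.0],[0.4,0,0.01],[0.6,0,0.02],[0.8,0,0.03],[1.0,0,0.04],[1.0,0,0.04]],"roll":[0,0,0,0,0,0]}' 20
python3 look.py 10
```

```text
t: 14.65
tcp_pos: [0.4702, -0.2159, 0.2252]
tool_rot: [0.352, 0.936, -0.001, 0.002]
force: [1.5, -2.7, 5.2]
finger_gap: 0.274
14.7 [ 0.4703 -0.216   0.2252] [ 2.  -1.9  6.2] [-0.622 -0.51   0.022]
```

View pics/rect10.png

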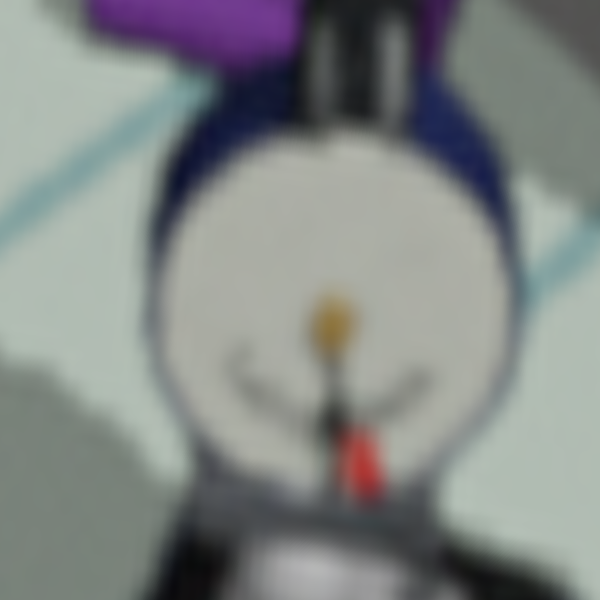

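```bash

python3 -m creep '{"claw":[0,0,0,0,0,0,0],"dp":[[0.2,0,0.02],[0.4,0,0.04],[0.6,0,0.07],[0.8,0,0.1],[1.0,0,0.13],[1.2,0,0.16],[1.2,0,0.16]],"roll":[0,0,0,0,0,0,0]}' 20
python3 look.py 11
```

```text
t: 15.4
tcp_pos: [0.4608, -0.2076, 0.2232]
tool_rot: [0.352, 0.936, -0.0, 0.001]
force: [1.9, -1.5, 5.3]
finger_gap: 0.278
15.45 [ 0.4607 -0.2076  0.2232] [ 1.3 -2.1  5.7] [-0.602 -0.502  0.012]
```

View pics/rect11.png

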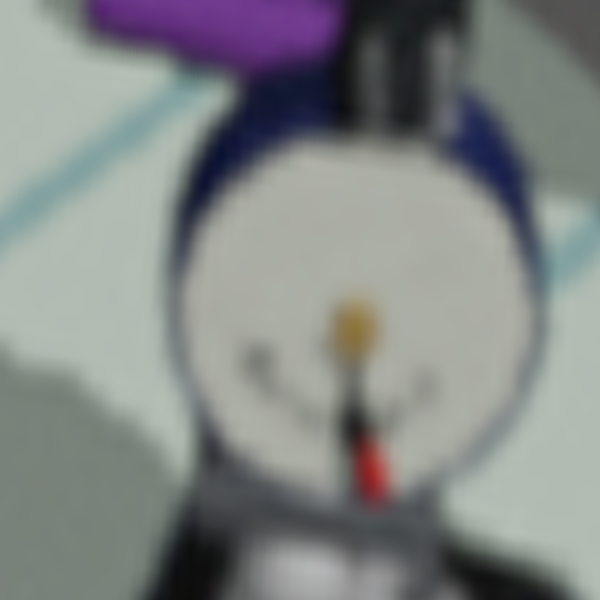

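```bash
cat > ang.py <<'E'
import cv2,numpy as np,sys
for n in sys.argv[1:]:
    im=cv2.imread("pics/rect%s.png"%n)[:,:,::-1].astype(float)
    V,U=np.mgrid[0:600,0:600]
    r,g,b=im[...,0],im[...,1],im[...,2]
    w=np.clip(r-np.maximum(g,b)-40,0,None);w[:380]=0;w[:,:250]=0;w[530:]=0
    w[:, 460:]=0
    rc=((w*U).sum()/w.sum(),(w*V).sum()/w.sum())
    h=np.clip(np.minimum(r,g)-b-30,0,None);h[:270]=0;h[380:]=0;h[:,:270]=0;h[:,400:]=0
    hc=((h*U).sum()/h.sum(),(h*V).sum()/h.sum())
    # white disc: threshold, hull ellipse
    gray=im.min(-1);m=((gray>140)&(abs(r-b)<25)).astype(np.uint8)
    _,lab=cv2.connectedComponents(m);k=lab[250,300 if n!='11' else 350];c,_=cv2.findContours((lab==k).astype(np.uint8),cv2.RETR_EXTERNAL,cv2.CHAIN_APPROX_NONE)
    e=cv2.fitEllipse(cv2.convexHull(max(c,key=cv2.contourArea)))
    print(n,"red",np.round(rc,1),"hub",np.round(hc,1),"disc",np.round(e[0],1),np.round(e[1],1),
      "ang hub",round(np.arctan2(rc[0]-hc[0],rc[1]-hc[1]),3),"disc",round(np.arctan2(rc[0]-e[0][0],rc[1]-e[0][1]),3))
E
python3 ang.py 9 10 11
```

```text
9 red [356.  462.7] hub [313.2 324.7] disc [314.6 312.8] [344.9 350.6] ang hub 0.3 disc 0.269
10 red [361.9 464.9] hub [333.  324.6] disc [441.4 372.4] [399.7 601.6] ang hub 0.203 disc -0.71
11 red [372.6 472. ] hub [355.5 328.1] disc [452.2 375.5] [389.9 582.7] ang hub 0.119 disc -0.69
```

```bash

python3 -m creep '{"claw":[0,0,0,0,0,0,0],"dp":[[0.2,0,0.04],[0.4,0,0.08],[0.6,0,0.12],[0.8,0,0.17],[1.05,0,0.23],[1.05,0,0.23],[1.05,0,0.23]],"roll":[0,0,0,0,0,0,0]}' 20
python3 -m creep '{"claw":[0,0,0,0,0],"dp":[[0,0,0],[0,0,0],[0,0,0],[0,0,0],[0,0,0]],"roll":[0,0,0,0,0]}' 20
python3 look.py 12; python3 ang.py 12
python3 - <<'E'
import pickle
from h import *
s=pickle.load(open("s12.pkl","rb"));save(s,"scene12",(150,90,260,200),5)
E
```

```text
t: 16.15
tcp_pos: [0.452, -0.1998, 0.2203]
tool_rot: [0.352, 0.936, 0.0, -0.001]
force: [-0.4, 0.3, 5.3]
finger_gap: 0.272
t: 16.65
tcp_pos: [0.4521, -0.1998, 0.2203]
tool_rot: [0.352, 0.936, 0.0, -0.001]
force: [0.3, -0.7, 5.4]
finger_gap: 0.275
16.7 [ 0.4521 -0.1998  0.2203] [ 1.1 -0.3  6. ] [-0.413 -0.318  0.009]
12 red [390.5 477.9] hub [380.1 336.2] disc [463.5 378.9] [382.8 555.2] ang hub 0.073 disc -0.636
```

View pics/rect12.png

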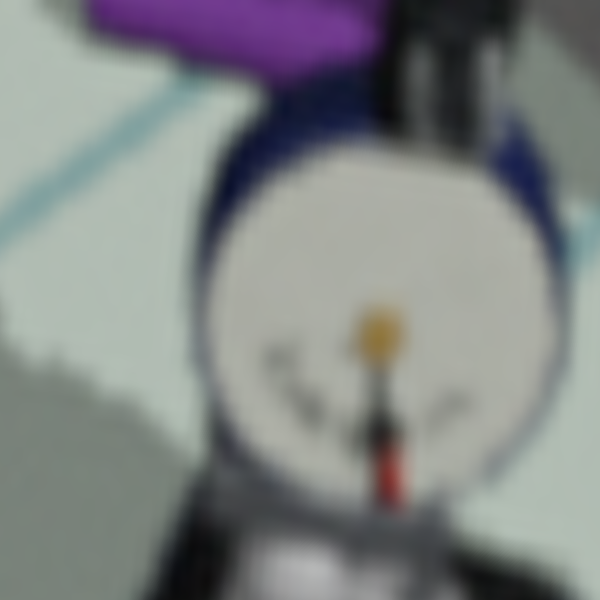

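View pics/scene12.png

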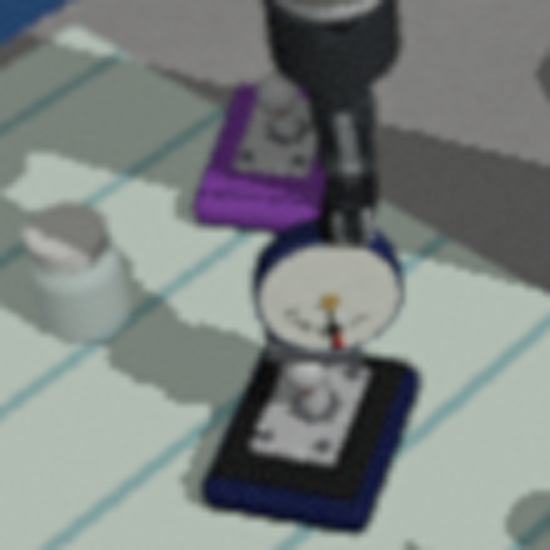

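```bash
python3 - <<'E'
from dial import *
import pickle
s=pickle.load(open("s12.pkl","rb"))
h=np.radians(48.8);y=np.array([np.cos(h),np.sin(h)]);right=np.array([-np.sin(h),np.cos(h)])
P=np.array([.4812+y[0]*.012,-.2242+y[1]*.012,.158])
P=P+np.array([right[0]*.020,right[1]*.020,-.037])
im,U,V=rect(s,P,right,"z12",half=25,scale=12)
f=im.astype(int)
for v in range(100,420,20):
    print(round(V[v,0],1),' '.join('%3d/%3d'%(f[v,u,0],f[v,u,1]) for u in range(150,450,24)))
print([round(U[0,u],1) for u in range(150,450,24)])
E
```

```text
16.6 169/172 171/174 170/173 167/170 149/152 128/130 114/115 126/128 156/159 170/174 171/174 171/173 170/172
15.0 166/169 171/174 171/173 167/170 147/150 125/128 111/114 124/127 156/159 170/174 172/175 171/173 169/171
13.3 163/166 170/173 171/173 167/169 147/150 122/126 104/109 117/121 150/153 167/170 172/175 170/173 167/170
11.6 159/161 167/169 168/170 164/166 144/147 119/123 100/103 111/114 144/147 162/165 170/172 168/171 164/166
10.0 153/156 160/162 160/162 155/157 135/137 108/111  89/ 92 102/104 136/139 156/159 167/170 165/168 159/162
8.3 149/151 152/155 151/154 144/147 122/126  93/ 96  73/ 75  82/ 85 116/119 142/145 161/163 162/164 156/158
6.6 147/150 146/149 142/145 131/135 110/113  79/ 82  58/ 60  65/ 67  97/100 126/129 152/154 159/161 154/156
5.0 149/153 144/147 134/137 119/122  97/100  67/ 69  47/ 47  54/ 52  84/ 84 116/117 145/147 157/159 155/157
3.3 153/157 145/148 130/133 111/114  90/ 94  62/ 63  45/ 41  53/ 45  84/ 76 115/111 144/144 158/160 158/161
1.6 158/162 148/151 131/133 110/112  91/ 95  65/ 64  51/ 42  62/ 46  93/ 77 123/113 150/147 162/164 162/165
-0.0 163/167 15
[... 170 characters left out ...]
 146/120 164/153 170/172 170/173
-3.4 170/173 166/169 154/158 140/144 129/132 106/ 97  93/ 64 104/ 55 132/ 83 155/124 168/156 173/173 172/175
-5.0 170/173 168/171 162/165 151/155 141/143 116/106 104/ 71 114/ 55 139/ 79 162/126 171/156 173/173 171/174
-6.7 165/169 165/168 165/167 158/160 146/148 120/111 106/ 71 117/ 51 141/ 74 165/123 173/156 172/174 168/172
-8.4 159/163 161/164 163/165 158/162 148/150 121/114 105/ 71 115/ 48 137/ 69 161/119 171/154 171/173 166/170
[np.float64(-12.5), np.float64(-10.5), np.float64(-8.5), np.float64(-6.5), np.float64(-4.5), np.float64(-2.5), np.float64(-0.5), np.float64(1.5), np.float64(3.5), np.float64(5.5), np.float64(7.5), np.float64(9.5), np.float64(11.5)]
```

View pics/z12.png

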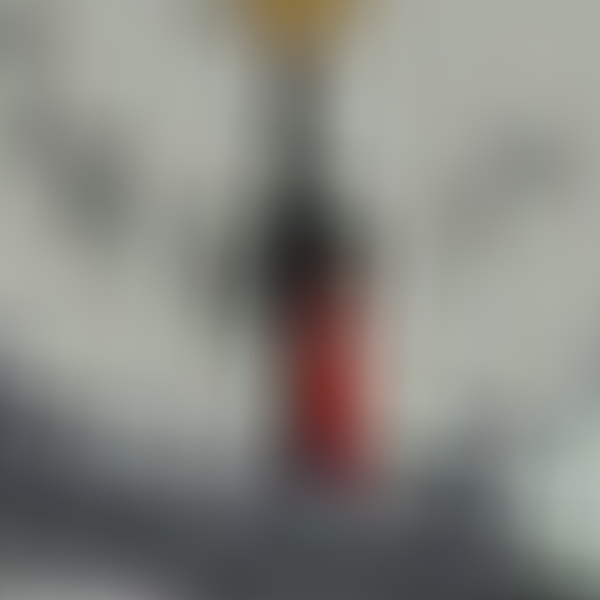

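```bash
cat > ecc.py <<'E'
import cv2,numpy as np,sys
a=cv2.imread("pics/rect9.png");
for n in sys.argv[1:]:
    b=cv2.imread("pics/rect%s.png"%n)
    m=np.zeros((600,600),np.uint8)
    cv2.circle(m,(314,316),186,255,-1); cv2.rectangle(m,(195,470),(430,510),255,-1)
    m[:150]=0
    cv2.rectangle(m,(285,290),(335,520),0,-1)
    for dg in (False,):
        A=cv2.cvtColor(a,cv2.COLOR_BGR2GRAY).astype(np.float32);B=cv2.cvtColor(b,cv2.COLOR_BGR2GRAY).astype(np.float32)
        best=None
        for th0 in(.05,.15,.25,.3):
            c,s=np.cos(th0),np.sin(th0)
            W=np.array([[c,-s,0],[s,c,0]],np.float32); d=np.array([314+ th0*225,316+15*th0])-W[:,:2]@np.array([314,316]);W[:,2]=d
            try: cc,W=cv2.findTransformECC(A,B,W,cv2.MOTION_EUCLIDEAN,(3,200,1e-6),m,5)
            except cv2.error: continue
            if best is None or cc>best[0]: best=(cc,W.copy())
        cc,W=best
        f=lambda p:(W[:,:2]@np.array(p)+W[:,2]).round(1)
        print(n,"cc",round(cc,3),"rot",round(float(np.arctan2(W[1,0],W[0,0])),4),"piv",f((314,313)),"foot",f((314,545)))
E
python3 ecc.py 10 11 12
```

```text
10 cc 0.969 rot 0.0531 piv [333.  314.1] foot [320.7 545.7]
11 cc 0.933 rot 0.1273 piv [352. 317.] foot [322.5 547.1]
12 cc 0.866 rot 0.1245 piv [376.6 323.5] foot [347.8 553.7]
```

```bash
cat > prof.py <<'E'
import cv2,numpy as np,sys
def prof(n,pu,pv):
    im=cv2.imread("pics/rect%s.png"%n)[:,:,::-1].astype(np.float32)
    ph=np.arange(-.4,.61,.05);out=[];P=[]
    for f in ph:
        r=np.arange(34,43,.5)*4
        x=(pu+r*np.sin(f)).astype(np.float32);y=(pv+r*np.cos(f)).astype(np.float32)
        v=cv2.remap(im,x[None],y[None],cv2.INTER_LINEAR)[0]
        out.append((v[:,0]-v[:,1]).mean()); P.append(v[:,0].mean())
    return ph,np.array(out),np.array(P)
A=[("9",313.2,313),("10",333,313.5),("11",355.5,317),("12",380.1,324)]
for x in sys.argv[1:]: n,u,v=x.split(",");A.append((n,float(u),float(v)))
print("phi ",' '.join("%5.2f"%p for p in np.arange(-.4,.61,.05)))
for n,u,v in A:
    ph,o,P=prof(n,u,v);print(n,"r-g",' '.join("%5.0f"%q for q in o));print(n,"red",' '.join("%5.0f"%q for q in P))
E
python3 prof.py
```

```text
phi  -0.40 -0.35 -0.30 -0.25 -0.20 -0.15 -0.10 -0.05 -0.00  0.05  0.10  0.15  0.20  0.25  0.30  0.35  0.40  0.45  0.50  0.55  0.60
9 r-g    -3    -3    -3    -4    -3    -3    -4    -4    -2     1    12    32    70   104   105    75    37    10    -2    -4    -4
9 red   163   163   164   165   165   158   145   119   104   115   136   153   162   166   167   165   165   166   166   165   166
10 r-g    -3    -3    -3    -4    -4    -3    -6    -0    15    42    69    98   109    91    53    19     1    -4    -4    -4    -4
10 red   165   164   163   163   159   151   132   114   107   122   148   165   169   171   169   167   168   168   167   166   166
11 r-g    -3    -3    -3    -3    -4    -6    -4     1    36    78   100    86    51    19     2    -3    -3    -3    -3    -3    -3
11 red   166   166   165   164   156   141   117    98    98   119   145   164   169   171   169   168   167   166   165   166   168
12 r-g    -4    -4    -3    -3    -3    -4     2    14    41    63    57    34    12    -1    -4    -4    -3    -3    -3    -3    -3
12 red   166   165   163   159   153   148   131   108   101   116   139   160   168   169   167   165   166   168   169   169   168
```

```bash

python3 -m creep '{"claw":[0,0,0,0,0,0,0,0],"dp":[[0.1,0,0.03],[0.2,0,0.05],[0.27,0,0.08],[0.27,0,0.08],[0.27,0,0.08],[0.27,0,0.08],[0.27,0,0.08],[0.27,0,0.08]],"roll":[0,0,0,0,0,0,0,0]}' 20
python3 look.py 13; python3 ang.py 13
```

```text
t: 17.5
tcp_pos: [0.4509, -0.1988, 0.2199]
tool_rot: [0.352, 0.936, -0.0, 0.001]
force: [1.5, -1.6, 4.7]
finger_gap: 0.276
17.55 [ 0.4509 -0.1988  0.2199] [ 1.  -1.3  5. ] [-0.655 -0.605  0.003]
13 red [392.  475.3] hub [384.8 337.5] disc [467.4 379.2] [380.2 554.6] ang hub 0.053 disc -0.665
```

View pics/rect13.png

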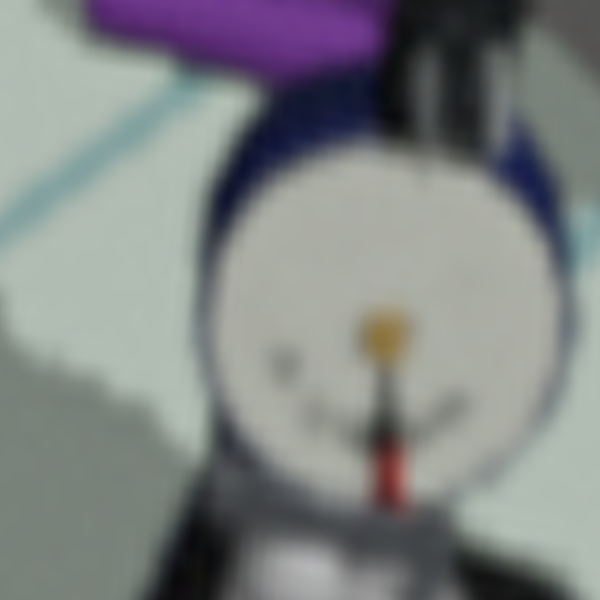

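```bash
python3 prof.py 13,384,325 | tail -2; python3 - <<'E'
# simulate visible-red profile for pointer offset: red [-.105,.105]+d, pointer half width ~1.2mm/38, blur from unoccluded flank
import numpy as np
from scipy.ndimage import gaussian_filter1d
u=np.arange(-1,1,.002)
for d in(-.02,0,.02,.03,.04,.06,.08):
    for hw in(.025,.035):
        v=((abs(u-d)<.105)&(abs(u)>hw))*120.
        g=gaussian_filter1d(v,.065/.002)
        print(d,hw,[int(np.interp(x,u,g)) for x in np.arange(-.2,.26,.05)])
v=(abs(u-.278)<.105)*120.;g=gaussian_filter1d(v,.065/.002);print([int(np.interp(x,u,g)) for x in np.arange(.05,.5,.05)])
E
```

```text
13 r-g    -3    -3    -3    -3    -3    -0    12    31    53    64    55    31     6    -3    -4    -4    -4    -4    -4    -3    -3
13 red   166   167   165   163   158   149   130   113   105   121   149   164   167   169   169   168   167   167   168   167   165
-0.02 0.025 [14, 39, 66, 75, 69, 57, 37, 16, 4, 0]
-0.02 0.035 [14, 37, 60, 65, 56, 46, 32, 14, 3, 0]
0 0.025 [8, 26, 51, 68, 71, 68, 51, 26, 8, 1]
0 0.035 [7, 24, 46, 57, 58, 57, 46, 24, 7, 1]
0.02 0.025 [4, 16, 37, 57, 69, 75, 66, 39, 14, 3]
0.02 0.035 [3, 14, 32, 46, 56, 65, 60, 37, 14, 3]
0.03 0.025 [2, 12, 30, 50, 66, 78, 72, 46, 18, 4]
0.03 0.035 [2, 10, 25, 40, 53, 67, 67, 44, 18, 4]
0.04 0.025 [1, 8, 23, 43, 63, 79, 78, 53, 23, 6]
0.04 0.035 [1, 7, 18, 33, 50, 69, 73, 51, 23, 6]
0.06 0.025 [0, 3, 12, 29, 54, 79, 87, 67, 35, 11]
0.06 0.035 [0, 2, 7, 18, 40, 69, 82, 66, 34, 11]
0.08 0.025 [0, 0, 3, 14, 41, 75, 93, 81, 48, 19]
0.08 0.035 [0, 0, 2, 11, 35, 68, 89, 79, 48, 18]
[3, 15, 43, 79, 103, 104, 82, 47, 18]
```

```bash

python3 -m creep '{"claw":[0,0,0,0,0,0,0,0],"dp":[[0.1,0,0.03],[0.2,0,0.06],[0.3,0,0.1],[0.3,0,0.1],[0.3,0,0.1],[0.3,0,0.1],[0.3,0,0.1],[0.3,0,0.1]],"roll":[0,0,0,0,0,0,0,0]}' 20
python3 look.py 14; python3 ang.py 14
```

```text
t: 18.35
tcp_pos: [0.4481, -0.1964, 0.2187]
tool_rot: [0.352, 0.936, 0.0, -0.0]
force: [0.2, -0.5, 6.5]
finger_gap: 0.279
18.4 [ 0.4481 -0.1964  0.2187] [ 0.2 -1.4  4.9] [-0.498 -0.474 -0.054]
14 red [392.3 480.8] hub [388.6 339. ] disc [468.2 380.1] [380.3 544.7] ang hub 0.026 disc -0.646
```

View pics/rect14.png

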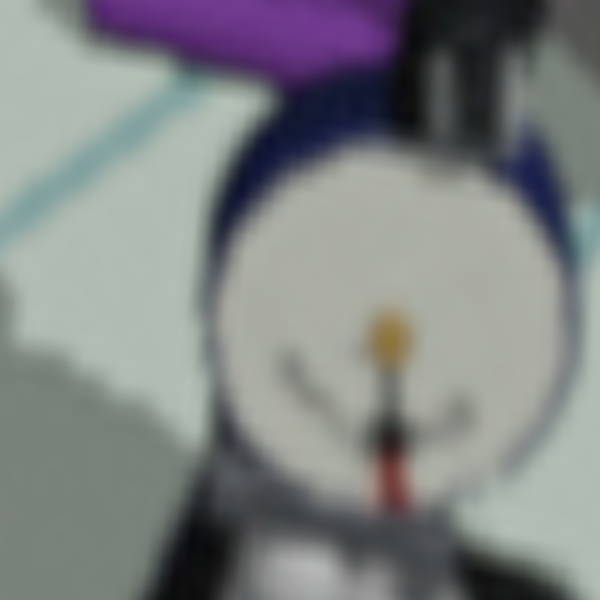

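```bash
python3 prof.py 14,388.6,326 | tail -2; python3 look.py 15; python3 ang.py 15;python3 prof.py 15,388.6,326 | tail -2
```

```text
14 r-g    -3    -3    -3    -2    -0     8    19    35    45    45    32    16     2    -4    -4    -4    -4    -3    -3    -3    -3
14 red   167   166   164   160   158   153   147   125   109   115   136   154   165   167   168   166   165   165   164   165   166
18.45 [ 0.4481 -0.1964  0.2187] [ 1.4 -0.8  5.4] [-0.497 -0.427  0.001]
15 red [392.5 478.1] hub [388.7 339.9] disc [464.  381.1] [380.9 538.9] ang hub 0.027 disc -0.635
15 r-g    -3    -3    -3    -3    -1     8    19    36    47    48    34    16     2    -3    -4    -4    -4    -3    -3    -3    -3
15 red   167   166   164   160   157   153   148   127   111   118   137   155   165   167   169   167   165   164   165   165   166
```

```bash

python3 -m creep '{"claw":[0,0,0,0,0,0,0,0,0,0],"dp":[[0,0,0],[0,0,0],[0,0,0],[0,0,0],[0,0,0],[0,0,0],[0,0,0],[0,0,0],[0,0,0],[0,0,0]],"roll":[0,0,0,0,0,0,0,0,0,0]}' 20
python3 look.py 16; python3 ang.py 16;python3 prof.py 16,388.6,326 | tail -2
python3 - <<'E'
from h import *
import pickle
s=pickle.load(open("s16.pkl","rb"));save(s,"scene16",k=1.5)
t=snap("top");save(t,"top16",k=1.5)
E
```

```text
t: 19.45
tcp_pos: [0.4481, -0.1964, 0.2187]
tool_rot: [0.352, 0.936, 0.0, -0.0]
force: [0.3, -0.5, 6.3]
finger_gap: 0.273
19.5 [ 0.4482 -0.1964  0.2187] [ 0.8 -1.3  5.1] [-0.472 -0.476 -0.011]
16 red [393.2 481.4] hub [388.7 339.4] disc [464.3 381.1] [381.1 537.7] ang hub 0.032 disc -0.617
16 r-g    -3    -3    -4    -3    -1     8    19    36    48    49    35    16     2    -3    -4    -3    -3    -3    -4    -3    -3
16 red   167   166   164   160   158   153   147   126   111   118   138   155   165   167   169   167   165   165   164   165   166
```

View pics/scene16.png

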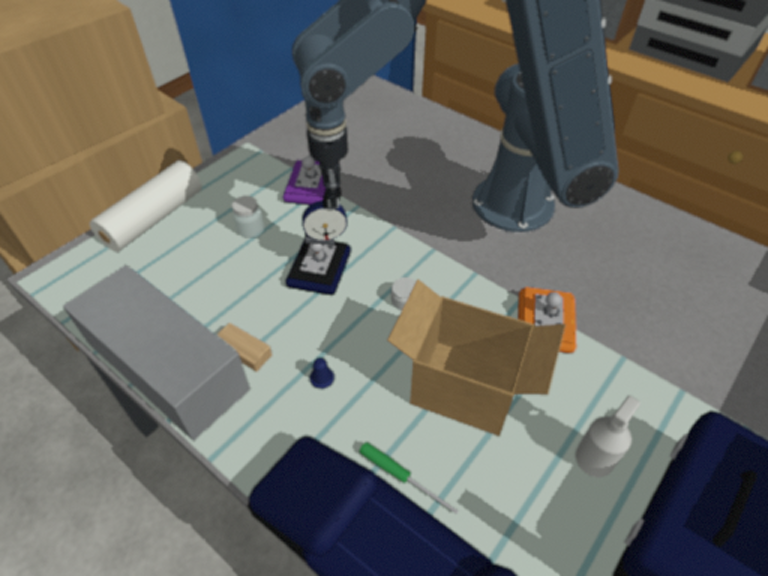

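```bash
python3 -c "
from station import workorder
print(workorder.sign_off())"
```

```text
the job is handed in; nothing more can be done
None
```

I handed the job in at about 19.5 s, with the gauge held on the stud and the pointer on the red mark.

**What I did**
- **Flaps:** I swung both outward round their hinges. The fit from the pictures puts them at about 2.56 and 2.57 rad.
- **Grip:** I held the black head across its y, not across its x as the notes suggest. The arm cannot tilt the tool, so this let the gauge pivot between the pads.
- **Standing and rocking:** I stood the foot upright on the stud of the navy pad. Then, with a light push and a 20 N grip, I leaned the head towards -x.

**Last checks**
- **Steadiness:** the tool pose did not change over a 1 s hold, and the upward push read 5–6 N.
- **Foot on the stud:** I worked out the contact point to be about 3 mm from the foot's centre along the foot and 1 mm across it.
- **Pointer on the mark:** it sits in the middle of the red patch, within roughly 0.01–0.02 rad by the visible red on either side.
- **Bystanders:** they look undisturbed in the last wide picture, by eye only.

**Where checks disagreed**
- The mark measured about 0.30–0.31 rad while the gauge was upright. The final lean worked out from the arm's position is about 0.32–0.34 rad.
- An image-registration check gave smaller rotations, but I did not trust it because the shading on the dial misled it.
- I went by the direct pointer-on-mark view.

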